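# Knock down the stop pin and hold the anvil block in the fixture's corner

## Task

Pick up the mallet and knock the red stop pin down flush with the fixture's seat, then put the mallet back on its rubber mat and let go. Next set the aluminium anvil block flat on the seat, over the pin, and press it into the corner so that its long side lies against the left fence and its short side against the far fence. Finish while still holding it there with the gripper, pressed against both fences at once; use only the mallet to knock down the pin, and leave the other things on the bench where they are.

Things in the scene. Friction and masses are not known exactly. Their poses are not given: they have to be found in the camera images.
- fixture: Fixed die-setting fixture: green base 200 x 170 mm with a dark steel seat 180 x 150 mm whose level top is 24 mm above the bench. Origin: centre of its underside, on the bench. Its x axis points to the far fence, its y axis to the left fence, z up. It stands in various places and yaws.
- corner (a point): The inner corner of the fixture, where the inner faces of the two fences and the seat meet: at (55, 45, 24) mm in the fixture's axes, and its axes are the fixture's. The seat's free area reaches from here in the -x and -y directions of the fixture.
- far_fence: Steel fence, the short-side stop, part of the fixture: 12 mm thick, 112 mm long along the fixture's y, standing 14 mm above the seat. Its inner face looks to the fixture's -x and passes through the corner. The body's origin is the fixture's origin.
- left_fence: Steel fence, the long-side stop, part of the fixture: 12 mm thick, 120 mm long along the fixture's x, standing 14 mm above the seat. Its inner face looks to the fixture's -y and passes through the corner. The body's origin is the fixture's origin.
- stop_pin (a joint): How far the red pin has been pushed down, in m: 0 fully up (12 mm above the seat), 0.012 flush with the seat. It starts at 0 to 0.002. It is lightly sprung and stiff: it needs about 7 N (up to 10 N if moved fast) and stays where it is left.
- pin_top (a point): Centre of the top of the red pin, 14 mm in diameter, in a thin brass ring; upright. It stands 38 mm from the far fence's face and 34 mm from the left fence's face, where the anvil block will lie over it. Moves down with the pin.
- mallet_mat: Fixed black rubber mat, 120 x 120 x 4 mm, lying on the bench. Origin: centre of its underside.
- mallet_handle (a point): Grip point on the mallet's light wooden handle, on its centre line, 50 mm from the head's axis. The handle is 20 mm wide, 24 mm tall and runs level. The mallet's x axis (the point's) points along the handle towards the head, z up; the free end of the handle lies 117 mm behind this point. The mallet (about 0.26 kg) stands on the face of its head on the mat; this point is then 36 mm above the mat. The head's lower striking face is 36 mm below this point.
- mallet_head (a point): Centre of the mallet's yellow head with a steel band: an upright cylinder 36 mm in diameter and 64 mm tall with flat faces. It lies 50 mm along the mallet's x and 4 mm below the grip point.
- anvil_center (a point): Centre of the anvil block, 28 mm above its underside and 28 mm below its top; on the bench at the start. Aluminium base 76 (along its x) x 64 (along its y) x 18 mm; on its middle stands a jaw 30 (x) x 32 (y) mm and 38 mm tall, half steel (-y) and half white plastic (+y), to grip by. It is the same either way round. Home in the corner, its centre is 38 mm from the far fence's face and 32 mm from the left fence's face.
- screwdriver: Bystander: screwdriver lying on the bench.
- grease_jar: Bystander: jar, 60 mm in diameter, 70 mm tall.
- collar: Bystander: brass collar, 64 mm in diameter, 20 mm tall.
- spare_punch: Bystander: dark steel block 50 x 50 x 20 mm with a round stub on top, 50 mm tall in all.
- parts_bin: Bystander: blue open bin, 130 x 180 mm, 60 mm tall.
- mallet: The mallet as a whole; origin: centre of the striking face it stands on, axes as for its grip point. 
- anvil: The anvil block as a whole; origin: centre of its underside, axes as for its centre. Mass 0.3 to 0.5 kg; seat and fences are ground, oiled steel, on which it slides easily (friction about 0.25).

How it is judged (in metres and radians):
On the way, in this order (a step that is already met when the one before it is completed fails the run):
1. the pin has been knocked down flush by the mallet's head (value of joint stop_pin above 0.0105 m and horizontal distance between mallet_head and pin_top below 0.03 m), for 0.05 s.
2. the mallet is back on its mat and let go (horizontal distance between mallet_head and mallet_mat below 0.06 m and contact force between mallet and mallet_mat above 0.5 N and contact force between the fingers and mallet below 0.3 N), for 0.2 s.
At the end, for the whole second after the job is handed in: Fingers hold the anvil (over 1 N), flat on the seat (0.05 rad), aligned (0.04 rad), still, centre within 3.5 mm of home, pressing each fence with over 1.5 N; pin down 10.5 mm or more; mallet resting on its mat (head within 60 mm of its centre), not touched (all of step 2 and value of joint stop_pin above 0.0105 m and contact force between anvil and far_fence above 1.5 N and contact force between anvil and left_fence above 1.5 N and contact force between the fingers and anvil above 1 N and x of anvil_center in the frame of corner between -0.0415 and -0.0345 m and y of anvil_center in the frame of corner between -0.0355 and -0.0285 m and z of anvil_center in the frame of corner between 0.025 and 0.031 m and angle between the x axis of anvil_center and the x axis of fixture, either way round below 0.04 rad and angle between anvil_center's own z axis and vertical below 0.05 rad and linear speed of anvil below 0.01 m/s); the arm keeps its last pose, push and grip.
It fails at once if the gripper or arm pushes the pin (contact force between any of the arm, the fingers and stop_pin above 0.5 N).
It fails at once if the anvil block is pressed on the raised pin (contact force between anvil and stop_pin above 1 N and value of joint stop_pin below 0.0095 m).
It fails at once if another thing on the bench is moved over 30 mm (distance of any of screwdriver, grease_jar, collar, spare_punch, parts_bin from where it was at the start of the episode above 0.03 m).
It also fails if it takes over 72 s, if anything falls off the work surface, if the arm or the gripper's body presses on something with over 40 N, if the wrist force passes 120 N, or if a joint passes its speed limit or range.

## Robot

A 6-joint arm with a two-finger parallel gripper is mounted at the origin on the work surface. World frame = base frame: x ahead of the robot, y to its left, z up, the work surface at z = 0. Lengths are in mm, angles in rad, forces in N, time in s.
With the tool pointing down it reaches from about 300 to 950 mm from the base axis. Payload 3.1 kg.
Tool frame: the origin (TCP) lies midway between the tips of the shut fingers; the grasp point (between the pads) lies 19 mm behind it (ctrl.hold_point_z is the z of the grasp point in the tool frame, in mm); z points along the fingers, y is the direction in which the jaws open and shut (so a half turn about z gives the same grasp; the last joint's range is limited). The gripper opens to 85 mm and grips with 20 to 120 N. Pads are 22 mm wide; open, the fingers measure 114 mm over their backs; the gripper's body (76 mm by 85 mm) begins 54 mm behind the grasp point. The pads swing forward as they close: fully open they stand 13 mm farther back than shut.
Start: joints at [-1.316, 0.308, 1.634, -0, 1.2, -0.07], TCP at [199.423, -592.336, 196.172] pointing down, gripper open.
Joint ranges: [-3.06, 3.06], [-0.79, 1.96], [0.05, 2.63], [-1.19, 4.34], [0.05, 2.64], [-2.94, 2.94]. Speed limits (rad/s): [2.79, 2.79, 3.14, 3.14, 3.14, 3.14].

## Interface

Orientations are given as a 3x3 rotation matrix whose columns are the frame's x, y, z axes.
In Python, from bench import ctrl gives the robot as it stands. The module is installed in compiled form; this text tells all that it offers.
- The arm moves only by the shell command python3 -m handwheel 'ROWS' [OPENING] [FORCE]. ROWS is JSON, one flat list of numbers, 6 for each row, row after row: the shift along the tool's x, y, z normalised to -1 to 1, where 1 is 0.15 m, then the turn, a rotation vector about the tool's x, y, z normalised to -1 to 1, where 1 is 45 degrees. A call has exactly 5 rows; each row is the pose to reach, as a shift and turn from the pose commanded when the call began, along the tool's axes at that moment; what a row does not reach only later rows make up. A row lasts 1/12 s, in which the tool goes at most 41.7 mm and 7.16 degrees, less where a joint would pass 70% of its speed; a pose out of reach is approached as far as the arm can. A call with a number of a shift or a turn outside -1 to 1 is refused whole. A call with a gripper value outside its range is refused whole. OPENING is the opening, from -1 (shut) to 1 (fully open), so that 0 is half open, set as the call begins (- or left out, the last holds). The fingers move at their own pace and stop on an object; FORCE is the grip in N (left out, the last holds). Time passes only in rows, so rows that repeat a pose let the fingers close, or fill a call up. It gives the time, the measured TCP pose, the force and the opening at its end, in the units of the state.
- ctrl.read_state(): the state, without advancing time (a new reading comes with each control period).
- ctrl.camera(name): name is "scene" or "top" or "wrist"; returns a dict with "color" (480x640x3 uint8, red, green, blue), "mtx" (3x3 intrinsics, pixels), "k1" (the pictures are not rectified: a ray, as slopes to the right and down, at radius r is drawn at 1 + k1 r^2 times it, then the intrinsics apply), "extrinsics" (4x4, takes a point from world to camera coordinates). Camera axes: x right, y down, z forward; pixel columns grow to the right and rows downward; lengths in mm; the calibration is good to about 2 mm. A picture is of the moment at which its call begins. There is no depth.
- ctrl.close_job(): hands the job in, once; it reports no verdict.
The state is a dict: "time": time; "joints": joint angles; "joint_velocities": joint speeds; "joint_efforts": joint torques, N m; "tcp_pos": TCP position; "ee_rot": TCP orientation; "force": force on the tool from outside, world axes, zero at the start; "ft_torque": the same for the moment, N m; "gripper_width": opening from 0.0 (shut) to 1.0 (fully open).
Only numpy, scipy, OpenCV 4.12 (cv2) and the standard library are available. Lean on these libraries where they do the work, as an engineer would, in place of code of your own. Each camera call takes 0.05 s, during which the arm holds its last target. There are 200 camera calls.

## Working session

There is one attempt and no reset: what is moved stays moved. The work goes in short steps, Python scripts to look and compute and a shell command to move; the robot and the scene stay as the last step left them, time stands still between calls to the robot, and variables do not carry over. Pictures are saved under pics/ and viewed, about 8 in all and at most 12, crops included, and the job is handed in when it is done.

```bash
mkdir -p pics
cat > h.py <<'E'
import numpy as np, cv2
from bench import ctrl
def snap(name,fn):
    c=ctrl.camera(name); cv2.imwrite(fn,c["color"][:,:,::-1])
    np.savez(fn+'.npz',**{k:c[k] for k in("mtx","k1","extrinsics")}); return c
def load(fn): return np.load(fn+'.npz')
def pix(c,uv,z):
    K=np.array(c["mtx"],float);E=np.array(c["extrinsics"],float)
    p=cv2.undistortPoints(np.array([[uv]],float),K,np.array([float(c["k1"]),0,0,0]),None,None,None,(3,100,1e-12)) if 0 else None
    d=np.array([(uv[0]-K[0,2])/K[0,0],(uv[1]-K[1,2])/K[1,1]]);s=d.copy()
    for _ in range(50): s=d/(1+float(c["k1"])*(s@s))
    r=E[:3,:3].T@np.array([s[0],s[1],1]);o=-E[:3,:3].T@E[:3,3]
    return o+r*(z-o[2])/r[2]
def proj(c,P):
    K=np.array(c["mtx"],float);E=np.array(c["extrinsics"],float)
    q=E[:3,:3]@np.array(P,float)+E[:3,3];s=q[:2]/q[2];s=s*(1+float(c["k1"])*(s@s))
    return np.array([K[0,0]*s[0]+K[0,2],K[1,1]*s[1]+K[1,2]])
def rows(dest,yaw=None):
    """normalised shift/turn from measured pose to dest TCP (mm) pointing down with tool-y direction yaw"""
    s=ctrl.read_state();R=np.array(s["ee_rot"]);d=R.T@(np.array(dest)-s["tcp_pos"])/150
    if yaw is not None:
        y=np.array([np.cos(yaw),np.sin(yaw),0])
        if y@R[:,1]<0:y=-y
        z=np.array([0,0,-1.]);T=np.c_[np.cross(y,z),y,z]
        w=cv2.Rodrigues(R.T@T)[0].ravel()/(np.pi/4)
    else: w=np.zeros(3)
    print("shift",d.round(4),"turn",w.round(4))
E
python3 - <<'E'
from h import *
for n in("top","scene"):
    c=snap(n,f"pics/{n}0.png");print(n,c["mtx"],c["k1"],c["extrinsics"])
s=ctrl.read_state();print(s)
E
```

```text
top [[517.28139892   0.         313.81009216]
 [  0.         517.28139892 233.41034077]
 [  0.           0.           1.        ]] -0.09826156220332444 [[-1.46330256e-02 -9.99852256e-01 -9.01891300e-03 -1.79171009e+01]
 [-9.81748506e-01  1.60774374e-02 -1.89503001e-01  5.97189172e+02]
 [ 1.89620004e-01  6.08130210e-03 -9.81838720e-01  1.27107664e+03]
 [ 0.00000000e+00  0.00000000e+00  0.00000000e+00  1.00000000e+00]]
scene [[590.2302229    0.         325.24765758]
 [  0.         590.2302229  242.10854548]
 [  0.           0.           1.        ]] 0.007939639042927405 [[ 7.28025858e-01  6.85515370e-01 -6.85757791e-03 -4.24597617e+02]
 [ 5.31857790e-01 -5.71094631e-01 -6.25282507e-01 -3.08238998e+02]
 [-4.32557095e-01  4.51574578e-01 -7.80368349e-01  1.93958162e+03]
 [ 0.00000000e+00  0.00000000e+00  0.00000000e+00  1.00000000e+00]]
{'time': 0.1, 'joints': array([-1.31568703e+00,  3.08937231e-01,  1.63505135e+00,  1.91930654e-05,
        1.19968533e+00, -6.96607294e-02]), 'joint_velocities': array([ 0.00065742, -0.0021893 , -0.00387477,  0.00054511, -0.001479  ,
        0.00158473]), 'joint_efforts': array([ 3.00560314e-04, -4.16408193e+01, -2.77645004e+01, -3.22207063e-05,
        4.01872312e-03, -1.54725325e-05]), 'tcp_pos': array([ 199.23030649, -591.54098307,  195.05372935]), 'ee_rot': array([[ 9.47726403e-01,  3.19083700e-01, -5.07898688e-04],
       [ 3.19084063e-01, -9.47724267e-01,  2.01840718e-03],
       [ 1.62692921e-04, -2.07496016e-03, -9.99997834e-01]]), 'force': array([0.56182667, 0.23882506, 0.76845435]), 'ft_torque': array([-0.01306933,  0.00021136, -0.04262368]), 'gripper_width': 0.9990858101331385}
```

View pics/top0.png

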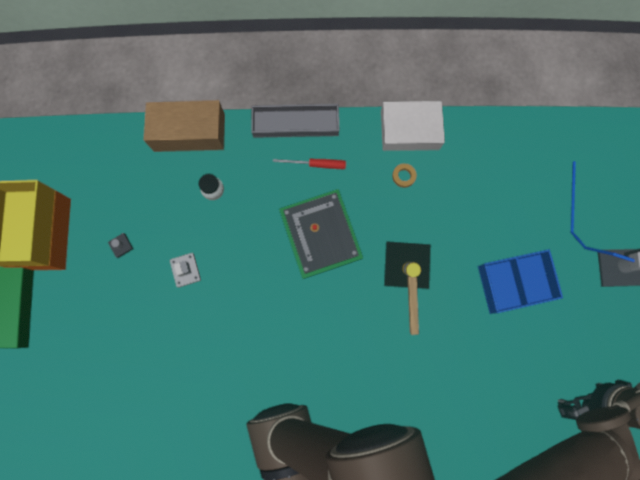

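View pics/scene0.png

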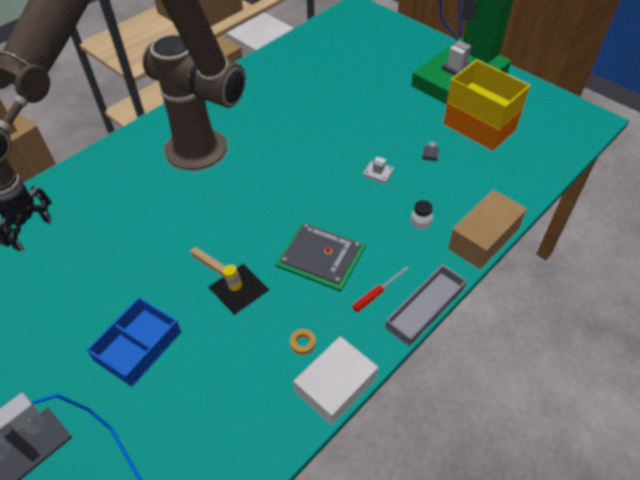

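The top view shows the mallet on its mat with the head at (413,270) and its handle running to (415,333). The fixture is near (320,233) with the pin at (315,228), and the anvil is at (184,270). I'll enlarge the top view.

Run:
```python
import cv2,numpy as np
im=cv2.imread('pics/top0.png')
a=cv2.resize(im[185:340,275:440],None,fx=3.5,fy=3.5,interpolation=cv2.INTER_CUBIC)
b=cv2.resize(im[245:295,163:207],None,fx=5,fy=5,interpolation=cv2.INTER_CUBIC)
o=np.zeros((a.shape[0],a.shape[1]+b.shape[1],3),np.uint8);o[:,:a.shape[1]]=a;o[:b.shape[0],a.shape[1]:]=b
print(a.shape,b.shape);cv2.imwrite('pics/crop1.png',o)
```

```text
(542, 578, 3) (250, 220, 3)
```

View pics/crop1.png

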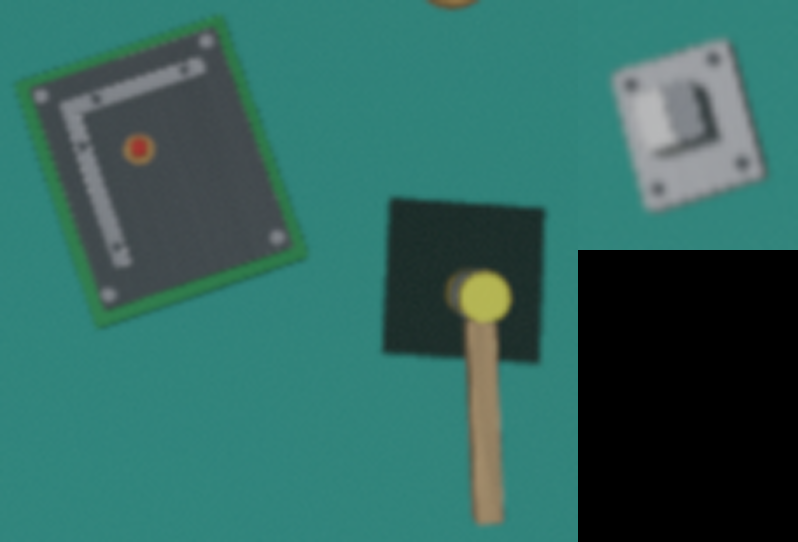

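The crop shows the pin at (139,149), the four fixture screws, the mallet head top at (486,297), the handle end at (487,521), and the anvil base corners.

Run:
```python
from h import *
c=load('pics/top0.png')
A=lambda p,z:pix(c,((p[0]+.5)/3.5-.5+275,(p[1]+.5)/3.5-.5+185),z)
B=lambda p,z:pix(c,((p[0]-578+.5)/5-.5+163,(p[1]+.5)/5-.5+245),z)
S=np.array([A(p,24) for p in((41,96),(207,41),(277,237),(109,294))]);print("screws",S.round(1),S.mean(0),[np.linalg.norm(S[i]-S[i-1]) for i in range(4)])
d=(S[0]-S[3])+(S[1]-S[2]);print("fixture yaw",np.arctan2(d[1],d[0]))
d=(S[0]-S[1])+(S[3]-S[2]);print("fixture yaw y",np.arctan2(-d[0],d[1]))
G=np.array([A(p,12) for p in((17,86),(219,17),(306,252),(98,327))]);print("base",G.mean(0),[np.linalg.norm(G[i]-G[i-1]) for i in range(4)])
print("pin",A((139,149),35.5))
h=A((486,297),68);e=A((488,521),52);print("head",h,"end",e,"yaw",np.arctan2(*(h-e)[1::-1]),np.linalg.norm((h-e)[:2]))
M=np.array([A(p,4) for p in((390,198),(544,209),(540,362),(383,353))]);print("mat",M.mean(0))
N=np.array([B(p,18) for p in((612,72),(730,40),(765,178),(650,212))]);print("anvil",N.round(1),N.mean(0))
d=(N[0]-N[3])+(N[1]-N[2]);print("yaw",np.arctan2(d[1],d[0]),[np.linalg.norm(N[i]-N[i-1]) for i in range(4)])
d=(N[0]-N[1])+(N[3]-N[2]);print("yaw y",np.arctan2(-d[0],d[1]))
```

```text
screws [[ 662.1   45.1   24. ]
 [ 703.1  -81.8   24. ]
 [ 551.1 -130.7   24. ]
 [ 510.3   -4.7   24. ]] [606.64347652 -43.03076335  24.        ] [np.float64(159.82267360097987), np.float64(133.325074043057), np.float64(159.71125733860566), np.float64(132.41562323487773)]
fixture yaw 0.31429242517934836
fixture yaw y 0.3127491640716819
base [606.67407962 -44.17439893  12.        ] [np.float64(195.57414147603453), np.float64(164.57319988980402), np.float64(194.06789623062176), np.float64(166.16874624245165)]
pin [617.47837584 -28.70811611  35.5       ]
head [ 498.06977188 -276.87465089   68.        ] end [ 339.06748889 -273.86991786   52.        ] yaw -0.018895171638836316 159.03067130777535
mat [ 518.90031527 -273.08265595    4.        ]
anvil [[541.7 356.3  18. ]
 [557.9 293.4  18. ]
 [484.5 272.9  18. ]
 [467.3 333.5  18. ]] [512.83634246 314.03031973  18.        ]
yaw 0.2853636983237491 [np.float64(77.78100811096955), np.float64(64.94446709514456), np.float64(76.24070202555275), np.float64(62.98685725355817)]
yaw y 0.26448583179569624
```

Run:
```python
from h import *
rows([452,-277,150],-np.pi/2-.019)
```

```text
shift [ 2.2661 -1.449   0.3037] turn [-2.700e-03  2.000e-04  4.377e-01]
```

```bash
python3 -m handwheel '[0.25,-0.16,0.03,0,0,0, 0.5,-0.32,0.07,0,0,0, 0.755,-0.483,0.1,0,0,0, 0.755,-0.483,0.1,0,0,0, 0.755,-0.483,0.1,0,0,0]' 1 &&
python3 -m handwheel '[0.25,-0.16,0.03,0,0,0, 0.5,-0.32,0.07,0,0,0, 0.755,-0.483,0.1,0,0,0, 0.755,-0.483,0.1,0,0,0, 0.755,-0.483,0.1,0,0,0]' &&
python3 -m handwheel '[0.25,-0.16,0.03,0,0,0.15, 0.5,-0.32,0.07,0,0,0.3, 0.755,-0.483,0.1,0,0,0.438, 0.755,-0.483,0.1,0,0,0.438, 0.755,-0.483,0.1,0,0,0.438]'
python3 - <<'E'
from h import *
c=snap("wrist","pics/w1.png");rows([452,-277,150],-np.pi/2-.019)
for P in([448,-276,52],[498,-277,68],[331,-274,52]):print(proj(c,P))
E
```

```text
time: 0.52
tcp_pos: [284.9, -484.2, 180.0]
ee_rot: [[0.946, 0.323, -0.001], [0.323, -0.946, 0.003], [0.0, -0.003, -1.0]]
force: [-0.9, -0.2, -0.7]
gripper_width: 1.001
time: 0.93
tcp_pos: [368.7, -381.5, 165.7]
ee_rot: [[0.947, 0.322, -0.001], [0.322, -0.947, 0.001], [-0.0, -0.001, -1.0]]
force: [-0.7, -0.4, 0.1]
gripper_width: 0.999
time: 1.35
tcp_pos: [453.5, -277.3, 151.0]
ee_rot: [[1.0, -0.017, 0.001], [-0.017, -1.0, 0.0], [0.001, -0.0, -1.0]]
force: [-0.4, -0.8, -0.1]
gripper_width: 0.998
shift [-0.0037 -0.0122  0.0081] turn [0.0017 0.0003 0.0027]
[314.27379926 228.60802517]
[314.20040491 161.21454649]
[314.56903805 367.91124218]
```

View pics/w1.png

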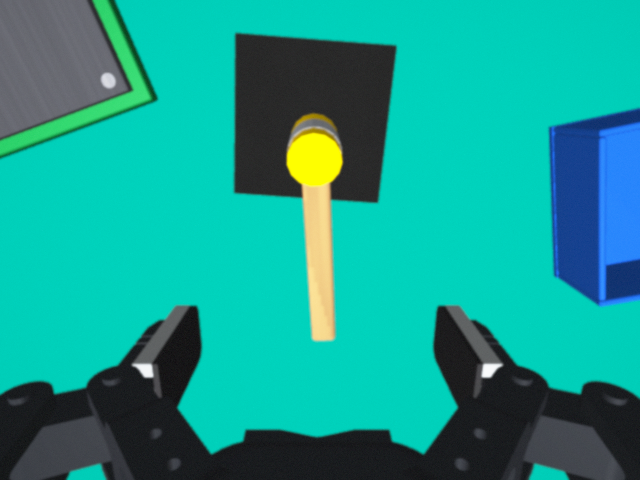

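Wrist view: head top at (314.5,159), and handle top edges at (303–330, 190) narrowing to (311–335, 340). The head agrees with the top-view estimate; the yaw needs a small change.

Run:
```python
from h import *
c=load("pics/w1.png")
h=pix(c,(314.5,159),68);e=pix(c,(323,340),52);n=pix(c,(316.5,192),52);print(h,e,n)
y=np.arctan2(*(h-e)[1::-1]);print(y,np.arctan2(*(n-e)[1::-1]),np.linalg.norm((h-e)[:2]))
g=h-45*np.array([np.cos(y),np.sin(y),0]);print(g)
rows([g[0],g[1],21],-np.pi/2+y)
```

```text
[ 499.40945801 -277.22043401   68.        ] [ 356.44850291 -281.127398     52.        ] [ 474.72367071 -278.07505518   52.        ]
0.027322087824468298 0.025801404681721835 143.01433162395278
[ 454.42625314 -278.449775     68.        ]
shift [ 0.0128 -0.004   0.8681] turn [ 0.0017  0.0003 -0.0563]
```

Run:
```python
from h import *
c=load("pics/w1.png");t=load('pics/top0.png')
uv=((488+.5)/3.5-.5+275,(521+.5)/3.5-.5+185)
for z in(0,15,30,52):print(z,pix(c,(323,340),z)[:2],pix(t,uv,z)[:2])
for q in(c,t):
    E=q["extrinsics"];print(-E[:3,:3].T@E[:3,3])
```

```text
0 [ 324.09416844 -281.51399496] [ 338.8315881  -283.34926861]
15 [ 333.42714954 -281.40247661] [ 338.8996364  -280.61484051]
30 [ 342.76013063 -281.29095826] [ 338.96768471 -277.88041241]
52 [ 356.44850291 -281.127398  ] [ 339.06748889 -273.86991786]
[ 528.56174791 -279.07084336  328.62101183]
[ 345.00583687  -35.24552631 1360.99981283]
```

Run:
```python
from h import *
c=load("pics/w1.png");t=load('pics/top0.png');s=load('pics/scene0.png')
for nm,th in(("up",0),("tilt",10.8)):
    th=np.radians(th);R=lambda x,z:[499.4+x*np.cos(th)+(z-64)*np.sin(th)*-1,-277.2,0]
    # body: u along handle axis (towards head), w up; top centre fixed at 68ish
    U=np.array([np.cos(th),0.027,np.sin(th)]);W=np.array([-np.sin(th),0,np.cos(th)])
    T=np.array([499.4,-277.2,68.])
    for lab,u,w in(("far bottom rim",18,-64),("top far",18,0),("top near",-18,0),("end top",-167,-16),("end bot",-167,-40)):
        P=T+u*U+w*W;print(nm,lab,P.round(1),proj(c,P).round(1),proj(t,P).round(1),proj(s,P).round(1))
im=cv2.imread('pics/scene0.png')
cv2.imwrite('pics/crop2.png',cv2.resize(im[225:325,180:280],None,fx=5.5,fy=5.5,interpolation=cv2.INTER_CUBIC))
```

```text
up far bottom rim [ 517.4 -276.7    4. ] [313.8 126.5] [408.7 265.2] [236.9 287.6]
up top far [ 517.4 -276.7   68. ] [313.2 130.2] [413.1 261.9] [233.8 273.8]
up top near [ 481.4 -277.7   68. ] [315.7 186.7] [414.1 276.1] [224.5 266.4]
up end top [ 332.4 -281.7   52. ] [324.1 366.3] [417.3 336.1] [188.8 241. ]
up end bot [ 332.4 -281.7   28. ] [323.6 349.3] [415.5 336.1] [190.5 246.4]
tilt far bottom rim [ 529.1 -276.7    8.5] [313.5 110.9] [408.8 260.6] [239.6 289.2]
tilt top far [ 517.1 -276.7   71.4] [313.1 130.9] [413.3 261.8] [233.6 272.9]
tilt top near [ 481.7 -277.7   64.6] [315.7 185.3] [413.9 276.1] [224.8 267.2]
tilt end top [ 338.4 -281.7   21. ] [323.4 338.8] [414.9 333.7] [192.3 249.1]
tilt end bot [ 342.9 -281.7   -2.6] [322.9 320.7] [413.2 332. ] [194.8 255.1]
```

View pics/crop2.png

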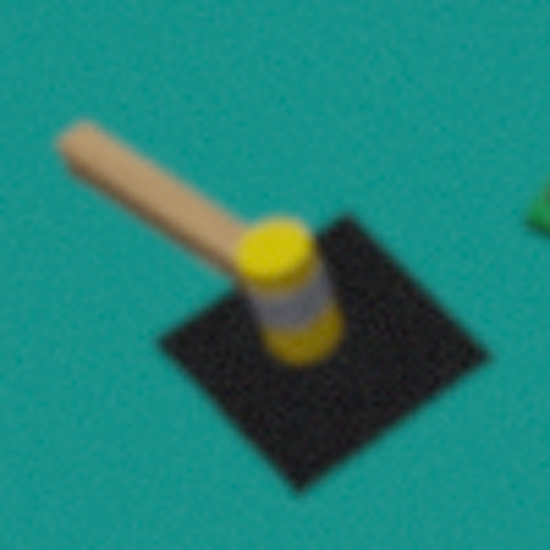

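The mallet isn't standing. It leans back about 10.6° with the free end of its handle on the bench: wrist far rim at row 114, end top at row 341, and the scene view agrees. I'll grip it with the tool pitched to match, then level the tool when lifting.

```bash
cat >> h.py <<'E'
def rowsR(dest,T):
    s=ctrl.read_state();R=np.array(s["ee_rot"]);d=R.T@(np.array(dest)-s["tcp_pos"])/150
    print("shift",d.round(4),"turn",(cv2.Rodrigues(R.T@T)[0].ravel()/(np.pi/4)).round(4))
def tooldown(psi,pitch=0):
    """tool x along heading psi raised by pitch, tool z down"""
    U=np.array([np.cos(psi)*np.cos(pitch),np.sin(psi)*np.cos(pitch),np.sin(pitch)])
    y=np.array([np.sin(psi),-np.cos(psi),0]);return np.c_[U,y,np.cross(U,y)]
E
python3 - <<'E'
from h import *
psi,th=.027,.185
T=tooldown(psi,th);U,Z=T[:,0],T[:,2];print(T)
top=pix(load("pics/w1.png"),(314.5,159),70.2);P=top-45*U+28*Z;print(top,P)
rowsR(P+19.5*Z-80*Z,T)
E
```

```text
[[ 0.98257799  0.02699672  0.18387949]
 [ 0.02653605 -0.99963552  0.00496595]
 [ 0.18394653  0.         -0.98293625]]
[ 499.65554345 -277.23605401   70.2       ] [ 460.5881595  -278.29112977   34.40019097]
shift [-0.0203 -0.0018  0.3823] turn [ 0.0069  0.2358 -0.0556]
```

```bash
python3 -m handwheel '[-0.01,0,0.15,0,0.12,-0.03, -0.02,-0.002,0.38,0.007,0.236,-0.056, -0.02,-0.002,0.38,0.007,0.236,-0.056, -0.02,-0.002,0.38,0.007,0.236,-0.056, -0.02,-0.002,0.38,0.007,0.236,-0.056]' 0
python3 - <<'E'
from h import *
psi,th=.027,.185
T=tooldown(psi,th);U,Z=T[:,0],T[:,2]
P=np.array([460.6,-278.3,34.4]);rowsR(P+19.5*Z,T)
print(ctrl.read_state()["tcp_pos"],ctrl.hold_point_z)
E
```

```text
time: 1.82
tcp_pos: [449.1, -280.5, 95.2]
ee_rot: [[0.982, 0.022, 0.185], [0.022, -1.0, 0.003], [0.185, 0.001, -0.983]]
force: [0.4, -1.7, 0.1]
gripper_width: 0.5
shift [ 4.000e-04 -1.350e-02  5.425e-01] turn [ 0.0022 -0.0014 -0.0058]
[ 449.11539417 -280.49088434   95.19165711] -18.700000000000003
```

```bash
python3 -m handwheel '[0,-0.013,0.13,0,0,-0.006, 0,-0.013,0.27,0,0,-0.006, 0,-0.013,0.41,0,0,-0.006, 0,-0.013,0.54,0,0,-0.006, 0,-0.013,0.54,0,0,-0.006]' &&
python3 -m handwheel '[0,0,0,0,0,0,0,0,0,0,0,0,0,0,0,0,0,0,0,0,0,0,0,0,0,0,0,0,0,0]' -1 120 &&
python3 -m handwheel '[0,0,0,0,0,0,0,0,0,0,0,0,0,0,0,0,0,0,0,0,0,0,0,0,0,0,0,0,0,0]'
```

```text
time: 2.23
tcp_pos: [465.1, -276.4, 13.7]
ee_rot: [[0.983, 0.03, 0.183], [0.029, -1.0, 0.006], [0.183, -0.001, -0.983]]
force: [-0.8, -0.5, -0.2]
gripper_width: 0.502
time: 2.65
tcp_pos: [464.8, -276.0, 16.0]
ee_rot: [[0.982, 0.03, 0.186], [0.029, -1.0, 0.004], [0.186, 0.001, -0.983]]
force: [0.0, -0.6, 0.7]
gripper_width: -0.0
time: 3.07
tcp_pos: [463.9, -275.1, 14.5]
ee_rot: [[0.982, 0.03, 0.184], [0.029, -1.0, 0.006], [0.184, -0.001, -0.983]]
force: [-0.2, -0.2, 0.8]
gripper_width: 0.0
```

The fingers shut without gripping anything, so I'll look.

Run:
```python
from h import *
a=snap("wrist","pics/w2.png")["color"];b=snap("scene","pics/s2.png")["color"]
b=cv2.resize(b[190:340,150:300],(480,480),interpolation=cv2.INTER_CUBIC)
o=np.hstack([cv2.resize(a,(400,300)),cv2.resize(b,(400,400))[:300]]) if 0 else None
A=cv2.resize(a,(400,300));B=cv2.resize(b,(400,400));O=np.zeros((400,800,3),np.uint8);O[:300,:400]=A;O[:,400:]=B
cv2.imwrite('pics/c3.png',O[:,:,::-1])
```

```text
(no output)
```

View pics/c3.png

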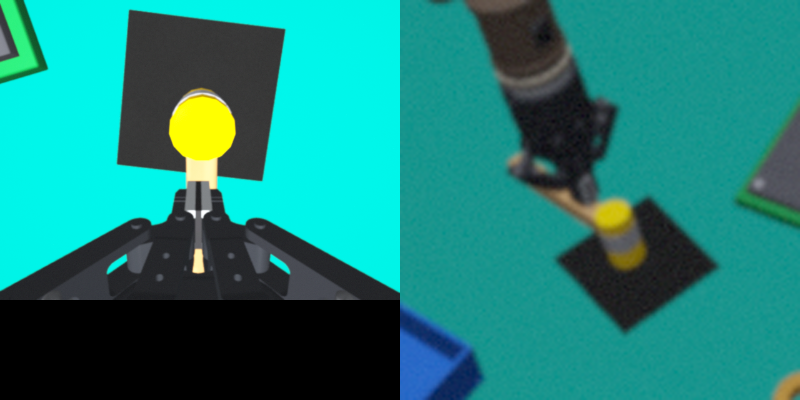

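Run:
```python
from h import *
c=load("pics/w2.png");s=ctrl.read_state();t=np.array(s["tcp_pos"]);print(t,s["gripper_width"])
Z=np.array(s["ee_rot"])[:,2]
for k in(0,-10,-20,-30,-40):print(k,proj(c,t+k*Z).round(1))
print("head",proj(c,[499.7,-277.2,70.2]))
im=cv2.imread('pics/w2.png');cv2.imwrite('pics/c4.png',cv2.resize(im[120:470,190:450],None,fx=1.7,fy=1.7,interpolation=cv2.INTER_CUBIC))
```

```text
[ 463.86221499 -275.065532     14.48396273] 0.000140821981108133
0 [315.6 275. ]
-10 [315.5 283.6]
-20 [315.5 293.1]
-30 [315.4 303.8]
-40 [315.3 315.7]
head [324.63573639 205.18046538]
```

View pics/c4.png

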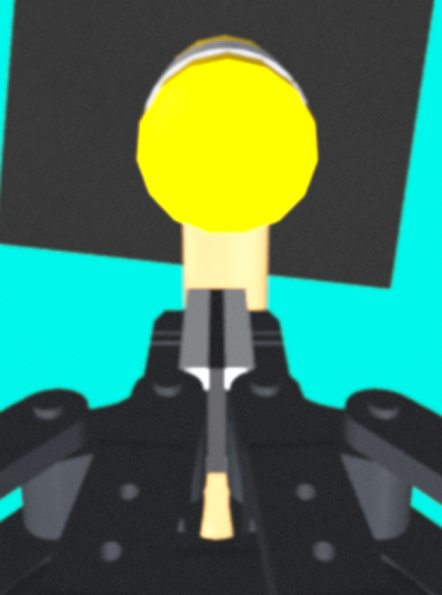

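Run:
```python
from h import *
c=load("pics/w2.png");s=ctrl.read_state();t=np.array(s["tcp_pos"]);R=np.array(s["ee_rot"])
cr=lambda P:((proj(c,P)-[190,120])*1.7).round(0)
for x in(11,0,-11):
  for k in(0,-15,-30,-45):print("finger x",x,"back",k,cr(t+R@[x,0,k]))
T=tooldown(.027,.185);top=np.array([499.65,-277.2,70.2])
for u in(-25,-45,-65,-120,-167):print("handle u",u,[cr(top+T@[u,y,d]) for y in(-10,10) for d in(16,)])
E=c["extrinsics"];print(-E[:3,:3].T@E[:3,3],c["mtx"][0,0],E[:3,:3]@R)
```

```text
finger x 11 back 0 [213. 227.]
finger x 11 back -15 [213. 247.]
finger x 11 back -30 [213. 270.]
finger x 11 back -45 [213. 298.]
finger x 0 back 0 [213. 264.]
finger x 0 back -15 [213. 286.]
finger x 0 back -30 [213. 312.]
finger x 0 back -45 [213. 344.]
finger x -11 back 0 [213. 299.]
finger x -11 back -15 [213. 324.]
finger x -11 back -30 [213. 353.]
finger x -11 back -45 [213. 388.]
handle u -25 [array([183., 236.]), array([270., 236.])]
handle u -45 [array([184., 315.]), array([268., 315.])]
handle u -65 [array([185., 389.]), array([266., 389.])]
handle u -120 [array([187., 568.]), array([261., 568.])]
handle u -167 [array([188., 699.]), array([258., 699.])]
[ 504.96938013 -274.44203372  202.95569094] 399.2126790751691 [[ 1.92861858e-04  9.99999193e-01 -1.25549854e-03]
 [-9.55532501e-01 -1.85943000e-04 -2.94885748e-01]
 [-2.94885743e-01  1.25654187e-03  9.55531695e-01]]
```

Run:
```python
from h import *
c=load("pics/w1.png");t=np.array([453.5,-277.3,151.]);R=tooldown(-.017)
for x in(11,0,-11):
  for k in(0,-13,-25,-40):print(x,k,proj(c,t+R@[x,42.5,k]).round(0),proj(c,t+R@[x,-42.5,k]).round(0))
```

```text
11 0 [406. 254.] [226. 254.]
11 -13 [412. 264.] [219. 264.]
11 -25 [419. 274.] [212. 274.]
11 -40 [428. 290.] [202. 290.]
0 0 [404. 275.] [227. 275.]
0 -13 [410. 287.] [221. 287.]
0 -25 [417. 298.] [214. 299.]
0 -40 [426. 316.] [205. 316.]
-11 0 [403. 296.] [229. 296.]
-11 -13 [409. 309.] [223. 309.]
-11 -25 [415. 322.] [216. 322.]
-11 -40 [424. 341.] [207. 341.]
```

```bash
python3 -m handwheel '[0,0,0.02,0,0,0,0,0,0.02,0,0,0,0,0,0.02,0,0,0,0,0,0.02,0,0,0,0,0,0.02,0,0,0]' 0 20
python3 - <<'E'
from h import *
print(ctrl.read_state()["force"])
c=ctrl.camera("wrist")["color"];cv2.imwrite('pics/c5.png',cv2.resize(c[120:470,190:450,::-1],None,fx=1.7,fy=1.7))
E
```

```text
time: 3.58
tcp_pos: [464.3, -274.9, 11.3]
ee_rot: [[0.983, 0.03, 0.184], [0.029, -1.0, 0.006], [0.184, -0.001, -0.983]]
force: [0.3, -0.2, 0.2]
gripper_width: 0.503
[ 0.28852282 -0.22863458  0.20085125]
```

View pics/c5.png

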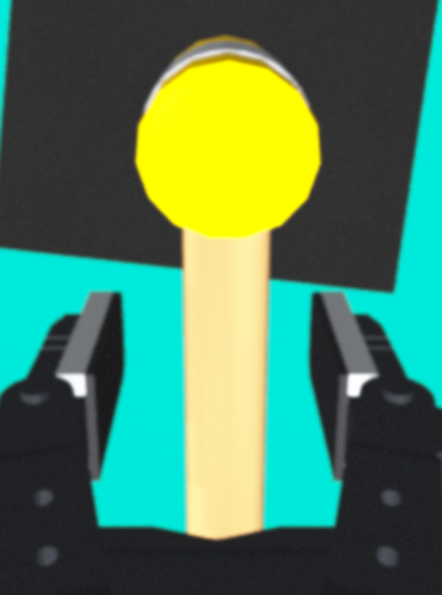

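The fingertips look about 35–40 mm behind the reported TCP, both in this view and in w1. They closed just above the handle, and the mallet has not moved. I'll advance in small steps along the tool axis, watching the force.

```bash
python3 -m handwheel '[0,0,0.03,0,0,0,0,0,0.06,0,0,0,0,0,0.09,0,0,0,0,0,0.12,0,0,0,0,0,0.12,0,0,0]' &&
python3 -m handwheel '[0,0,0.03,0,0,0,0,0,0.06,0,0,0,0,0,0.09,0,0,0,0,0,0.09,0,0,0,0,0,0.09,0,0,0]'
python3 - <<'E'
from h import *
c=ctrl.camera("wrist")["color"];cv2.imwrite('pics/c6.png',cv2.resize(c[120:470,190:450,::-1],None,fx=1.7,fy=1.7))
E
```

```text
time: 4.05
tcp_pos: [467.1, -274.3, -7.4]
ee_rot: [[0.983, 0.03, 0.182], [0.029, -1.0, 0.007], [0.183, -0.002, -0.983]]
force: [-1.3, 0.5, -0.3]
gripper_width: 0.5
time: 4.47
tcp_pos: [470.0, -274.6, -19.8]
ee_rot: [[0.983, 0.03, 0.184], [0.029, -1.0, 0.007], [0.184, -0.001, -0.983]]
force: [-1.2, 0.1, -0.5]
gripper_width: 0.501
```

View pics/c6.png

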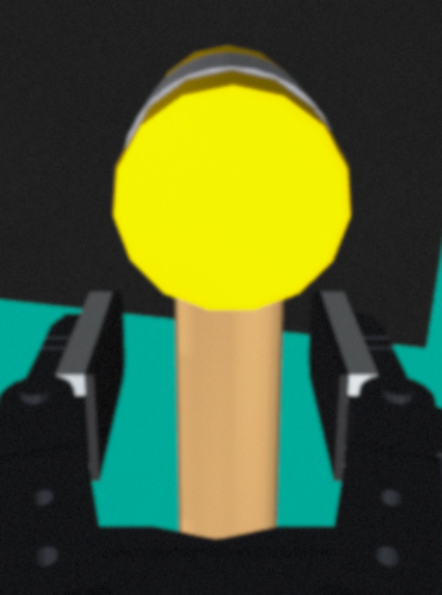

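```bash
python3 -m handwheel '[0,0.017,0.03,0,0,0,0,0.017,0.05,0,0,0,0,0.017,0.05,0,0,0,0,0.017,0.05,0,0,0,0,0.017,0.05,0,0,0]' &&
python3 -m handwheel '[0,0,0,0,0,0,0,0,0,0,0,0,0,0,0,0,0,0,0,0,0,0,0,0,0,0,0,0,0,0]' -1 120 &&
python3 -m handwheel '[0,0,0,0,0,0,0,0,0,0,0,0,0,0,0,0,0,0,0,0,0,0,0,0,0,0,0,0,0,0]'
```

```text
time: 4.93
tcp_pos: [471.7, -277.4, -26.8]
ee_rot: [[0.982, 0.03, 0.184], [0.029, -1.0, 0.006], [0.184, -0.001, -0.983]]
force: [-0.6, 1.0, 1.0]
gripper_width: 0.502
time: 5.35
tcp_pos: [472.0, -277.7, -26.4]
ee_rot: [[0.982, 0.03, 0.185], [0.029, -1.0, 0.005], [0.185, -0.0, -0.983]]
force: [-0.7, -0.3, 3.0]
gripper_width: 0.219
time: 5.77
tcp_pos: [472.0, -277.7, -26.4]
ee_rot: [[0.982, 0.03, 0.185], [0.029, -1.0, 0.006], [0.185, -0.0, -0.983]]
force: [-1.0, -0.3, 4.4]
gripper_width: 0.218
```

Gripped, with the width stopping at 0.218 (about 19 mm). Next: lift, level and carry to the pin.

```bash
python3 -m handwheel '[0.03,0,-0.15,0,0,0,0.06,0,-0.33,0,0,0,0.093,0,-0.5,0,0,0,0.123,0,-0.655,0,0,0,0.123,0,-0.655,0,0,0]'
python3 - <<'E'
from h import *
R0=tooldown(.030,.185);m=R0.T@(np.array([499.65,-277.2,70.2])-[472,-277.7,-26.4])+[0,0,64]  # face centre in tool
print("m",m,m+[-0,0,0]); np.save('m.npy',m)
T=tooldown(.3135)
pin=np.array([618.5,-28.1,36.])
rowsR(pin+[0,0,40]-T@m,T);print(pin+[0,0,40]-T@m)
s=ctrl.read_state();print(s["tcp_pos"],s["force"],s["ft_torque"],s["gripper_width"])
E
```

```text
time: 6.18
tcp_pos: [474.6, -279.6, 77.3]
ee_rot: [[0.981, 0.03, 0.19], [0.03, -1.0, 0.001], [0.19, 0.005, -0.982]]
force: [1.1, -1.0, -1.4]
gripper_width: 0.221
m [ 44.94993503   0.32960056 -25.86504996] [ 44.94993503   0.32960056 -25.86504996]
shift [ 0.674  -1.5665  0.3076] turn [ 0.0405 -0.2414 -0.3597]
[575.63927779 -41.64857141  50.13495004]
[ 474.60842375 -279.59725339   77.28754876] [ 1.11819904 -0.97367741 -1.42087365] [-0.0635133   0.103071   -0.04995426] 0.2206640987938306
```

```bash
python3 -m handwheel '[0.08,-0.2,-0.03,0.01,-0.08,-0.1,0.15,-0.4,-0.06,0.02,-0.16,-0.2,0.23,-0.6,-0.06,0.03,-0.241,-0.3,0.3,-0.8,-0.06,0.04,-0.241,-0.36,0.3,-0.8,-0.06,0.04,-0.241,-0.36]'
python3 - <<'E'
from h import *
m=np.load('m.npy');T=tooldown(.3135);pin=np.array([618.5,-28.1,36.])
rowsR(pin+[0,0,40]-T@m,T)
s=ctrl.read_state();print(s["force"],s["ft_torque"],s["gripper_width"])
E
```

```text
time: 6.6
tcp_pos: [511.7, -150.7, 88.6]
ee_rot: [[0.949, 0.314, -0.007], [0.314, -0.949, 0.009], [-0.004, -0.011, -1.0]]
force: [-0.8, -0.2, -2.7]
gripper_width: 0.216
shift [ 0.6342 -0.5535  0.2597] turn [-0.0135  0.0056  0.008 ]
[-0.78839857 -0.22647739 -2.72707903] [0.00373148 0.04219834 0.01879558] 0.21606247553188168
```

```bash
python3 -m handwheel '[0.16,-0.14,0.05,0,0,0,0.32,-0.28,0.1,0,0,0,0.48,-0.42,0.18,0,0,0,0.634,-0.554,0.26,-0.013,0.006,0.008,0.634,-0.554,0.26,-0.013,0.006,0.008]' && python3 -m handwheel '[0,0,0,0,0,0,0,0,0,0,0,0,0,0,0,0,0,0,0,0,0,0,0,0,0,0,0,0,0,0]'
python3 - <<'E'
from h import *
m=np.load('m.npy');T=tooldown(.3135);pin=np.array([618.5,-28.1,36.])
rowsR(pin+[0,0,40]-T@m,T)
c=snap("wrist","pics/w7.png")
s=ctrl.read_state();t=s["tcp_pos"];R=np.array(s["ee_rot"]);f=t+R@m
print("face",f,"head top px",proj(c,t+R@(m-[0,0,64])),"pin px",proj(c,pin))
b=snap("scene","pics/s7.png");k=proj(b,f).astype(int);print(k)
A=cv2.resize(c["color"],(400,300));B=cv2.resize(b["color"][k[1]-60:k[1]+60,k[0]-60:k[0]+60],(400,400),interpolation=cv2.INTER_CUBIC)
O=np.zeros((400,800,3),np.uint8);O[:300,:400]=A;O[:,400:]=B;cv2.imwrite('pics/c7.png',O[:,:,::-1])
E
```

```text
time: 7.02
tcp_pos: [573.9, -42.7, 46.9]
ee_rot: [[0.952, 0.306, -0.003], [0.306, -0.952, -0.0], [-0.003, -0.001, -1.0]]
force: [-1.0, 0.1, -2.7]
gripper_width: 0.218
time: 7.43
tcp_pos: [575.2, -48.8, 51.9]
ee_rot: [[0.954, 0.301, 0.002], [0.301, -0.954, -0.004], [0.001, 0.004, -1.0]]
force: [0.6, 0.3, -3.0]
gripper_width: 0.217
shift [ 0.0171 -0.0449  0.0114] turn [ 0.0054 -0.0012 -0.0099]
face [618.25590155 -35.40143855  77.91506242] head top px [315.9174272  246.44053393] pin px [301.61428314 170.84908228]
[325 239]
```

View pics/c7.png

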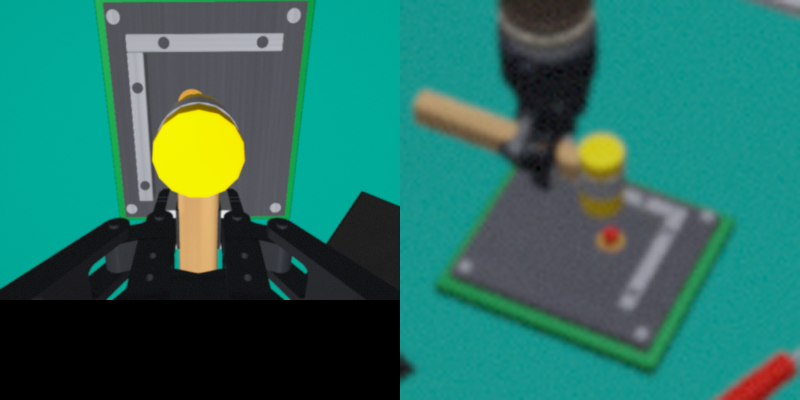

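The mallet is held level above the fixture, with its head at wrist (317,245) as predicted. The fixture screws are at (181,27), (469,24), (442,333) and (210,334). I'll refine the fixture pose from these.

Run:
```python
from h import *
c=load("pics/w7.png")
S=np.array([pix(c,p,24) for p in((181,27),(469,24),(442,333),(210,334))]);print(S.round(1),S.mean(0),[np.linalg.norm(S[i]-S[i-1]).round(1) for i in range(4)])
d=(S[0]-S[3])+(S[1]-S[2]);print(np.arctan2(d[1],d[0]));d=(S[0]-S[1])+(S[3]-S[2]);print(np.arctan2(-d[0],d[1]))
m=np.load('m.npy');T=tooldown(.3135)
for i in range(4):
    rowsR(np.array([618.5,-28.1,76.])-T@m,T);ctrl.camera("top")
```

```text
[[ 663.2   43.9   24. ]
 [ 704.5  -82.4   24. ]
 [ 551.1 -133.6   24. ]
 [ 510.2   -4.9   24. ]] [607.26701915 -44.24673605  24.        ] [np.float64(160.6), np.float64(132.9), np.float64(161.7), np.float64(135.0)]
0.31554872416198815
0.31159589576018504
shift [ 0.0153 -0.0438  0.0123] turn [ 0.0055 -0.0016 -0.0095]
shift [ 0.0149 -0.0427  0.0122] turn [ 0.0054 -0.0015 -0.0092]
shift [ 0.0145 -0.0418  0.012 ] turn [ 0.0054 -0.0014 -0.0089]
shift [ 0.0144 -0.0408  0.0116] turn [ 0.0053 -0.0013 -0.0086]
```

```bash
python3 -m handwheel '[0.02,-0.04,0.08,0.005,0,-0.009,0.02,-0.04,0.16,0.005,0,-0.009,0.02,-0.04,0.22,0.005,0,-0.009,0.02,-0.04,0.22,0.005,0,-0.009,0.02,-0.04,0.22,0.005,0,-0.009]' && python3 -m handwheel '[0,0,0,0,0,0,0,0,0,0,0,0,0,0,0,0,0,0,0,0,0,0,0,0,0,0,0,0,0,0]'
python3 - <<'E'
from h import *
m=np.load('m.npy');T=tooldown(.3135)
rowsR(np.array([619.5,-28.1,36.])-T@m,T);s=ctrl.read_state();print(s["tcp_pos"]+np.array(s["ee_rot"])@m)
E
```

```text
time: 8.15
tcp_pos: [574.7, -40.8, 16.7]
ee_rot: [[0.951, 0.31, -0.003], [0.31, -0.951, 0.001], [-0.003, -0.002, -1.0]]
force: [0.3, -1.0, -1.6]
gripper_width: 0.218
time: 8.57
tcp_pos: [576.9, -41.3, 19.1]
ee_rot: [[0.951, 0.309, 0.001], [0.309, -0.951, -0.0], [0.001, 0.0, -1.0]]
force: [-0.4, -0.5, -3.4]
gripper_width: 0.219
shift [-0.0022  0.0016  0.0595] turn [ 0.0006 -0.0017  0.0012]
[619.67840979 -27.72447852  44.97864794]
```

Face about 9 mm above the pin and centred. Now press down.

```bash
python3 -m handwheel '[0,0,0.03,0,0,0,0,0,0.06,0,0,0,0,0,0.08,0,0,0,0,0,0.1,0,0,0,0,0,0.1,0,0,0]' && python3 -m handwheel '[0,0,0.01,0,0,0,0,0,0.02,0,0,0,0,0,0.03,0,0,0,0,0,0.03,0,0,0,0,0,0.03,0,0,0]'; python3 -c "
from h import *
s=ctrl.read_state();print(s['tcp_pos']+np.array(s['ee_rot'])@np.load('m.npy'),s['ft_torque'])"
```

```text
time: 8.98
tcp_pos: [576.7, -41.3, 3.4]
ee_rot: [[0.951, 0.309, 0.001], [0.309, -0.951, 0.0], [0.001, 0.0, -1.0]]
force: [-0.1, -1.0, -1.0]
gripper_width: 0.217
time: 9.4
tcp_pos: [576.7, -41.3, -0.9]
ee_rot: [[0.951, 0.309, 0.001], [0.309, -0.951, 0.0], [0.001, 0.0, -1.0]]
force: [-0.4, 0.0, 1.8]
gripper_width: 0.22
[619.52689276 -27.66483948  25.01103875] [-0.06458121 -0.02834463 -0.02588664]
```

```bash
for i in 1; do python3 -m handwheel '[0,0,0.01,0,0,0,0,0,0.02,0,0,0,0,0,0.03,0,0,0,0,0,0.03,0,0,0,0,0,0.03,0,0,0]'; done;  python3 -m handwheel '[0,0,0.01,0,0,0,0,0,0.02,0,0,0,0,0,0.03,0,0,0,0,0,0.03,0,0,0,0,0,0.03,0,0,0]'
```

```text
time: 9.82
tcp_pos: [577.5, -41.6, -2.0]
ee_rot: [[0.951, 0.31, 0.002], [0.31, -0.951, -0.0], [0.001, 0.001, -1.0]]
force: [-8.4, 0.0, 20.1]
gripper_width: 0.218
time: 10.23
tcp_pos: [579.5, -42.2, -2.4]
ee_rot: [[0.951, 0.31, 0.004], [0.31, -0.951, -0.001], [0.004, 0.003, -1.0]]
force: [-15.3, -0.7, 40.9]
gripper_width: 0.219
```

```bash
python3 -c "
from h import *
s=ctrl.read_state();R=np.array(s['ee_rot']);print(s['force'],s['ft_torque'],R.T@s['force'],R.T@s['ft_torque'])"
```

```text
[-15.31286884  -0.66290594  40.8738605 ] [0.19902624 1.35836481 0.10630241] [-14.60950582  -4.01443533 -40.93949826] [ 0.61073794 -1.22947128 -0.1070801 ]
```

```bash
python3 -m handwheel '[-0.01,0,-0.01,0,0,0,-0.01,0,-0.005,0,0.025,0,-0.01,0,0.002,0,0.05,0,-0.01,0,0.002,0,0.05,0,-0.01,0,0.002,0,0.05,0]' && python3 -m handwheel '[0,0,-0.006,0,-0.025,0,0,0,-0.012,0,-0.05,0,0,0,-0.018,0,-0.075,0,0,0,-0.024,0,-0.1,0,0,0,-0.024,0,-0.1,0]' && python3 -m handwheel '[0,0,0.006,0,0.025,0,0,0,0.012,0,0.05,0,0,0,0.012,0,0.05,0,0,0,0.012,0,0.05,0,0,0,0.012,0,0.05,0]'
```

```text
time: 10.65
tcp_pos: [581.0, -41.8, -3.8]
ee_rot: [[0.95, 0.309, 0.049], [0.309, -0.951, 0.012], [0.05, 0.004, -0.999]]
force: [-7.6, 1.9, 29.0]
gripper_width: 0.221
time: 11.07
tcp_pos: [579.7, -42.5, -1.0]
ee_rot: [[0.95, 0.31, -0.03], [0.31, -0.951, -0.014], [-0.033, 0.004, -0.999]]
force: [-7.9, -1.4, 25.3]
gripper_width: 0.215
time: 11.48
tcp_pos: [581.5, -42.1, -2.5]
ee_rot: [[0.951, 0.309, 0.013], [0.309, -0.951, -0.001], [0.012, 0.005, -1.0]]
force: [-3.4, 0.8, 23.7]
gripper_width: 0.22
```

```bash
python3 -m handwheel '[0,0,-0.13,0,0,0,0,0,-0.26,0,0,0,0,0,-0.39,0,0,0,0,0,-0.52,0,0,0,0,0,-0.52,0,0,0]' && python3 -m handwheel '[-0.15,0.14,0,0,0,0.1,-0.31,0.28,0,0,0,0.2,-0.46,0.42,0,0,0,0.3,-0.62,0.56,0,0,0,0.36,-0.62,0.56,0,0,0,0.36]'
python3 - <<'E'
from h import *
c=snap("top","pics/top8.png");w=snap("wrist","pics/w8.png");print(proj(w,[619.5,-28,24]))
T=tooldown(.030,.185);rowsR([474.5,-277.5,60],T)
E
```

```text
time: 11.9
tcp_pos: [577.9, -42.0, 72.8]
ee_rot: [[0.951, 0.309, 0.007], [0.309, -0.951, -0.001], [0.007, 0.003, -1.0]]
force: [0.6, -0.3, -1.5]
gripper_width: 0.224
time: 12.32
tcp_pos: [508.0, -153.6, 67.1]
ee_rot: [[1.0, 0.027, -0.005], [0.027, -1.0, -0.001], [-0.005, 0.0, -1.0]]
force: [0.4, 0.9, -2.0]
gripper_width: 0.215
[71.59972288 29.09136441]
shift [-0.2655  0.8373  0.0509] turn [-0.0018  0.2378 -0.0011]
```

```bash
python3 -m handwheel '[-0.06,0.21,0,0,0.06,0,-0.13,0.42,0,0,0.12,0,-0.2,0.63,0,0,0.18,0,-0.265,0.837,0.02,0,0.238,0,-0.265,0.837,0.02,0,0.238,0]' && python3 -m handwheel '[0,0,0,0,0,0,0,0,0,0,0,0,0,0,0,0,0,0,0,0,0,0,0,0,0,0,0,0,0,0]'
python3 - <<'E'
from h import *
T=tooldown(.030,.185);rowsR([472,-277.5,-18],T)
E
```

```text
time: 12.83
tcp_pos: [474.3, -281.3, 65.3]
ee_rot: [[0.982, 0.027, 0.186], [0.027, -1.0, 0.003], [0.186, 0.002, -0.982]]
force: [-0.2, -0.5, -2.3]
gripper_width: 0.219
time: 13.25
tcp_pos: [477.4, -275.8, 66.4]
ee_rot: [[0.982, 0.034, 0.186], [0.034, -0.999, 0.007], [0.186, -0.0, -0.983]]
force: [1.0, 0.1, -1.9]
gripper_width: 0.219
shift [-0.1408  0.0105  0.5461] turn [-0.0014 -0.0029  0.0055]
```

```bash
python3 -m handwheel '[-0.03,0.01,0.14,0,0,0,-0.07,0.01,0.28,0,0,0,-0.1,0.01,0.42,0,0,0,-0.14,0.01,0.54,0,0,0,-0.14,0.01,0.54,0,0,0]' && python3 -m handwheel '[-0.002,0,0.01,0,0,0,-0.005,0,0.02,0,0,0,-0.007,0,0.03,0,0,0,-0.009,0,0.045,0,0,0,-0.009,0,0.045,0,0,0]'
```

```text
time: 13.67
tcp_pos: [468.1, -275.2, -20.9]
ee_rot: [[0.983, 0.034, 0.18], [0.032, -0.999, 0.012], [0.18, -0.006, -0.984]]
force: [-0.7, 0.7, -3.5]
gripper_width: 0.218
time: 14.08
tcp_pos: [471.7, -279.3, -23.1]
ee_rot: [[0.982, 0.032, 0.187], [0.031, -0.999, 0.005], [0.188, 0.001, -0.982]]
force: [-1.0, 0.7, -2.3]
gripper_width: 0.219
```

```bash
python3 -m handwheel '[-0.002,0,0.01,0,0,0,-0.003,0,0.018,0,0,0,-0.004,0,0.024,0,0,0,-0.004,0,0.024,0,0,0,-0.004,0,0.024,0,0,0]' && python3 -m handwheel '[0,0,0,0,0,0,0,0,0,0,0,0,0,0,0,0,0,0,0,0,0,0,0,0,0,0,0,0,0,0]' 0 20 && python3 -m handwheel '[0,0,0,0,0,0,0,0,0,0,0,0,0,0,0,0,0,0,0,0,0,0,0,0,0,0,0,0,0,0]'
```

```text
time: 14.5
tcp_pos: [471.6, -279.2, -26.4]
ee_rot: [[0.982, 0.032, 0.187], [0.031, -0.999, 0.006], [0.187, 0.0, -0.982]]
force: [-2.7, 0.9, 7.1]
gripper_width: 0.218
time: 14.92
tcp_pos: [471.2, -278.9, -27.6]
ee_rot: [[0.982, 0.032, 0.186], [0.031, -0.999, 0.006], [0.186, 0.0, -0.982]]
force: [-1.0, -0.6, 0.1]
gripper_width: 0.5
time: 15.33
tcp_pos: [471.1, -278.8, -27.6]
ee_rot: [[0.982, 0.032, 0.186], [0.031, -0.999, 0.006], [0.186, -0.0, -0.982]]
force: [-1.0, 0.3, -0.8]
gripper_width: 0.502
```

```bash
python3 -m handwheel '[0,0,-0.15,0,0,0,0,0,-0.4,0,0,0,0,0,-0.65,0,0,0,0,0,-0.9,0,0,0,0,0,-0.9,0,0,0]' && python3 -m handwheel '[0,0,0,0,-0.12,0,0,0,0,0,-0.238,0,0,0,0,0,-0.238,0,0,0,0,0,-0.238,0,0,0,0,0,-0.238,0]' 1
python3 - <<'E'
from h import *
w=snap("wrist","pics/w9.png");s=snap("scene","pics/s9.png")
a=cv2.imread('pics/w9.png');b=cv2.imread('pics/s9.png');c=cv2.imread('pics/w8.png')
k=proj(s,[619.5,-28,24]).astype(int);print(k)
O=np.zeros((600,800,3),np.uint8)
O[:300,:400]=cv2.resize(a,(400,300));O[:300,400:]=cv2.resize(b[220:325,170:310],(400,300),interpolation=cv2.INTER_CUBIC)
O[300:,:400]=cv2.resize(b[k[1]-30:k[1]+30,k[0]-40:k[0]+40],(400,300),interpolation=cv2.INTER_CUBIC);O[300:,400:]=cv2.resize(c[0:90,10:130],(400,300),interpolation=cv2.INTER_CUBIC)
cv2.imwrite('pics/c9.png',O);rows([512.8,314,150],np.pi/2+.275)
E
```

```text
time: 15.75
tcp_pos: [450.0, -283.8, 113.1]
ee_rot: [[0.98, 0.031, 0.197], [0.032, -0.999, -0.004], [0.197, 0.01, -0.98]]
force: [1.5, -1.0, -0.1]
gripper_width: 0.498
time: 16.17
tcp_pos: [445.2, -278.7, 104.0]
ee_rot: [[0.999, 0.032, -0.0], [0.032, -0.999, 0.002], [0.0, -0.002, -1.0]]
force: [-0.8, -0.9, -1.1]
gripper_width: 0.998
[327 250]
shift [ 0.5784 -3.937  -0.2994] turn [-2.300e-03  3.000e-04 -3.103e-01]
```

View pics/c9.png

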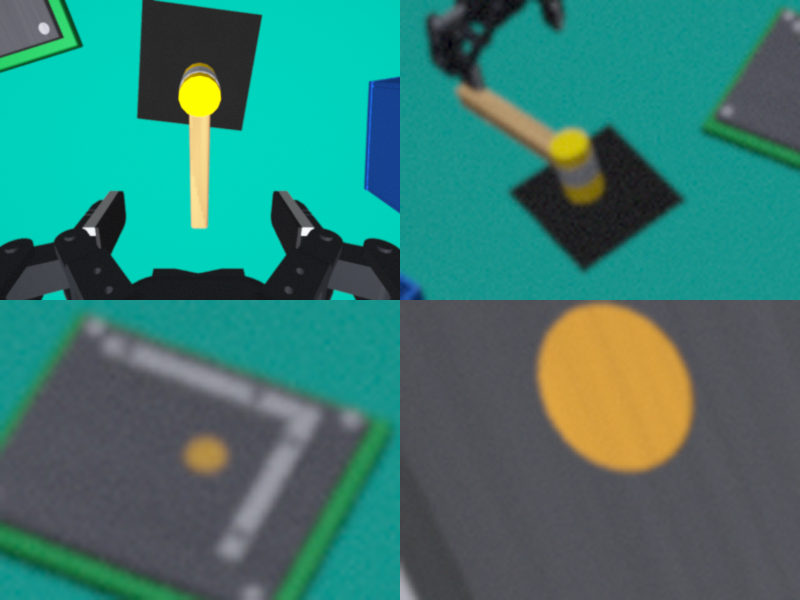

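The pin is flush (only brass is visible) and the mallet is back on its mat, let go. Next is the anvil.

```bash
M='x'; 
python3 -m handwheel '[0.03,-0.25,-0.07,0,0,0,0.07,-0.5,-0.15,0,0,0,0.1,-0.75,-0.22,0,0,0,0.14,-0.985,-0.3,0,0,0,0.14,-0.985,-0.3,0,0,0]' &&
python3 -m handwheel '[0.03,-0.25,0,0,0,0,0.07,-0.5,0,0,0,0,0.1,-0.75,0,0,0,0,0.14,-0.985,0,0,0,0,0.14,-0.985,0,0,0,0]' &&
python3 -m handwheel '[0.03,-0.25,0,0,0,0,0.07,-0.5,0,0,0,0,0.1,-0.75,0,0,0,0,0.14,-0.985,0,0,0,0,0.14,-0.985,0,0,0,0]' &&
python3 -m handwheel '[0.03,-0.25,0,0,0,-0.1,0.07,-0.5,0,0,0,-0.2,0.1,-0.75,0,0,0,-0.31,0.15,-0.985,0,0,0,-0.31,0.15,-0.985,0,0,0,-0.31]' &&
python3 -m handwheel '[0,0,0,0,0,0,0,0,0,0,0,0,0,0,0,0,0,0,0,0,0,0,0,0,0,0,0,0,0,0]'
python3 - <<'E'
from h import *
c=snap("wrist","pics/w10.png");rows([512.8,314,150],np.pi/2+.275)
hsv=cv2.cvtColor(c["color"],cv2.COLOR_RGB2HSV)
mask=((hsv[...,1]<70)&(hsv[...,2]>90)).astype(np.uint8)
n,l,st,ce=cv2.connectedComponentsWithStats(mask)
u=proj(c,[512.8,314,18]);print(u)
for i in range(1,n):
    if st[i,4]>300:print(st[i],ce[i])
i=max(range(1,n),key=lambda i:st[i,4] if np.hypot(*(ce[i]-u))<80 else 0)
r=cv2.minAreaRect(np.argwhere(l==i)[:,::-1].astype(np.float32));b=cv2.boxPoints(r)
P=np.array([pix(c,p,18) for p in b]);print(r,P.round(1),P.mean(0),[np.linalg.norm(P[k]-P[k-1]).round(1) for k in range(4)])
for k in range(4):
    d=P[k]-P[k-1];print(np.arctan2(d[1],d[0]))
E
```

```text
time: 16.68
tcp_pos: [462.8, -126.6, 151.7]
ee_rot: [[0.999, 0.035, 0.004], [0.035, -0.999, 0.003], [0.004, -0.003, -1.0]]
force: [0.9, 0.8, -0.7]
gripper_width: 1.001
time: 17.1
tcp_pos: [478.1, 21.5, 149.8]
ee_rot: [[0.999, 0.036, 0.001], [0.036, -0.999, 0.003], [0.001, -0.003, -1.0]]
force: [0.8, -0.0, 0.4]
gripper_width: 1.002
time: 17.52
tcp_pos: [495.6, 169.4, 150.1]
ee_rot: [[0.999, 0.035, 0.002], [0.035, -0.999, 0.003], [0.002, -0.003, -1.0]]
force: [1.1, -0.4, 0.2]
gripper_width: 0.995
time: 17.93
tcp_pos: [514.1, 317.8, 150.1]
ee_rot: [[0.962, 0.274, 0.003], [0.274, -0.962, 0.004], [0.004, -0.003, -1.0]]
force: [0.1, -0.7, 0.8]
gripper_width: 1.001
time: 18.35
tcp_pos: [512.8, 312.3, 150.2]
ee_rot: [[0.963, 0.27, 0.0], [0.27, -0.963, -0.0], [0.0, 0.0, -1.0]]
force: [0.5, -0.9, -0.0]
gripper_width: 1.004
shift [ 0.0025 -0.0091  0.0021] turn [ 0.0001 -0.0006 -0.0017]
[313.9168234  209.29716385]
[  48    0   90   93 4392] [91.96994536 46.02459016]
[ 272  157   83   95 7473] [313.90044159 203.63067041]
((313.0, 204.0), (94.0, 82.0), 90.0) [[543.7 355.9  18. ]
 [560.7 295.4  18. ]
 [487.8 272.8  18. ]
 [469.6 337.8  18. ]] [515.43688273 315.48099334  18.        ] [np.float64(76.3), np.float64(62.8), np.float64(76.3), np.float64(67.4)]
0.23988837659229698
-1.2974874047992175
-2.8406728812840147
1.8436632191133837
```

```bash
python3 -m handwheel '[0.016,-0.014,0.2,0,0,0,0.016,-0.014,0.4,0,0,0,0.016,-0.014,0.6,0,0,0,0.016,-0.014,0.7,0,0,0,0.016,-0.014,0.7,0,0,0]' 0.3 &&
python3 -m handwheel '[0,0,0.1,0,0,0,0,0,0.2,0,0,0,0,0,0.3,0,0,0,0,0,0.37,0,0,0,0,0,0.37,0,0,0]' && python3 -m handwheel '[0,0,0.01,0,0,0,0,0,0.02,0,0,0,0,0,0.02,0,0,0,0,0,0.02,0,0,0,0,0,0.02,0,0,0]'
python3 -c "
from h import *
rows([514.5,315,-15],np.pi/2+.273);
w=snap('wrist','pics/w11.png')"
```

```text
time: 18.82
tcp_pos: [510.6, 313.9, 40.7]
ee_rot: [[0.962, 0.271, -0.008], [0.271, -0.963, -0.004], [-0.008, 0.002, -1.0]]
force: [-1.2, -0.6, -1.2]
gripper_width: 0.653
time: 19.23
tcp_pos: [513.4, 315.6, -11.5]
ee_rot: [[0.962, 0.271, -0.002], [0.271, -0.962, -0.001], [-0.002, 0.001, -1.0]]
force: [0.5, 0.4, -0.5]
gripper_width: 0.649
time: 19.65
tcp_pos: [515.1, 316.8, -12.5]
ee_rot: [[0.962, 0.272, 0.002], [0.272, -0.962, 0.001], [0.002, -0.0, -1.0]]
force: [-0.3, -0.1, -0.3]
gripper_width: 0.651
shift [-0.007   0.0105  0.0167] turn [-0.0003 -0.0024  0.0028]
```

```bash
python3 -m handwheel '[-0.006,0.01,0.01,0,0,0,-0.006,0.01,0.017,0,0,0,-0.006,0.01,0.017,0,0,0,-0.006,0.01,0.017,0,0,0,-0.006,0.01,0.017,0,0,0]' &&
python3 -m handwheel '[0,0,0,0,0,0,0,0,0,0,0,0,0,0,0,0,0,0,0,0,0,0,0,0,0,0,0,0,0,0]' -1 80 &&
python3 -m handwheel '[0,0,0,0,0,0,0,0,0,0,0,0,0,0,0,0,0,0,0,0,0,0,0,0,0,0,0,0,0,0]'
```

```text
time: 20.12
tcp_pos: [514.0, 314.8, -16.0]
ee_rot: [[0.962, 0.272, 0.0], [0.272, -0.962, 0.0], [0.0, 0.0, -1.0]]
force: [-0.5, 0.5, 0.2]
gripper_width: 0.65
time: 20.53
tcp_pos: [514.3, 315.1, -15.6]
ee_rot: [[0.962, 0.272, 0.001], [0.272, -0.962, 0.001], [0.001, -0.0, -1.0]]
force: [0.5, -0.1, 0.9]
gripper_width: 0.365
time: 20.95
tcp_pos: [514.4, 315.1, -15.6]
ee_rot: [[0.962, 0.272, 0.001], [0.272, -0.962, 0.001], [0.001, -0.0, -1.0]]
force: [1.1, 1.6, 2.5]
gripper_width: 0.365
```

```bash
python3 -m handwheel '[0,0,-0.15,0,0,0,0,0,-0.3,0,0,0,0,0,-0.45,0,0,0,0,0,-0.6,0,0,0,0,0,-0.6,0,0,0]' &&
python3 -c "
from h import *
print(ctrl.read_state()['force']);rows([611.4,-41.3,75],np.pi/2+.3135)"
```

```text
time: 21.37
tcp_pos: [516.3, 315.8, 77.5]
ee_rot: [[0.962, 0.272, 0.006], [0.272, -0.962, 0.002], [0.006, -0.001, -1.0]]
force: [1.3, 0.2, -3.5]
gripper_width: 0.369
[ 1.3341509   0.21985239 -3.47688567]
shift [-0.0371  2.4631  0.0145] turn [-0.0008 -0.0082 -0.0486]
```

```bash
python3 -m handwheel '[0,0.2,0,0,0,0,0,0.4,0,0,0,0,-0.01,0.6,0,0,0,0,-0.012,0.82,0,0,0,0,-0.012,0.82,0,0,0,0]' &&
python3 -m handwheel '[0,0.2,0,0,0,0,0,0.4,0,0,0,0,-0.01,0.6,0,0,0,0,-0.012,0.82,0,0,0,0,-0.012,0.82,0,0,0,0]' &&
python3 -m handwheel '[0,0.2,0,0,0,-0.02,0,0.4,0,0,0,-0.049,-0.01,0.6,0,0,0,-0.049,-0.012,0.82,0,0,0,-0.049,-0.012,0.82,0,0,0,-0.049]' &&
python3 -m handwheel '[0,0,0,0,0,0,0,0,0,0,0,0,0,0,0,0,0,0,0,0,0,0,0,0,0,0,0,0,0,0]' &&
python3 -c "
from h import *
c=snap('wrist','pics/w12.png');rows([611.4,-41.3,25],np.pi/2+.3135)"
```

```text
time: 21.78
tcp_pos: [544.6, 189.7, 71.2]
ee_rot: [[0.963, 0.269, -0.004], [0.269, -0.963, -0.005], [-0.005, 0.004, -1.0]]
force: [-1.2, 0.9, -3.3]
gripper_width: 0.369
time: 22.2
tcp_pos: [577.2, 71.2, 71.9]
ee_rot: [[0.963, 0.268, -0.001], [0.268, -0.963, -0.004], [-0.002, 0.003, -1.0]]
force: [1.2, 1.2, -3.6]
gripper_width: 0.367
time: 22.62
tcp_pos: [609.5, -47.6, 72.2]
ee_rot: [[0.952, 0.305, 0.0], [0.305, -0.952, -0.004], [-0.001, 0.004, -1.0]]
force: [1.3, 0.2, -5.2]
gripper_width: 0.363
time: 23.03
tcp_pos: [608.5, -40.6, 73.7]
ee_rot: [[0.951, 0.31, -0.0], [0.31, -0.951, 0.0], [-0.0, -0.0, -1.0]]
force: [0.1, 0.1, -4.3]
gripper_width: 0.364
shift [0.0156 0.0093 0.3264] turn [-0.0002 -0.0002  0.0022]
```

```bash
python3 -m handwheel '[0.016,0.009,0.08,0,0,0,0.016,0.009,0.16,0,0,0,0.016,0.009,0.24,0,0,0,0.016,0.009,0.32,0,0,0,0.016,0.009,0.32,0,0,0]' && python3 -m handwheel '[0,0,0.02,0,0,0,0,0,0.04,0,0,0,0,0,0.06,0,0,0,0,0,0.08,0,0,0,0,0,0.08,0,0,0]' &&  python3 -m handwheel '[0,0,0,0,0,0,0,0,0,0,0,0,0,0,0,0,0,0,0,0,0,0,0,0,0,0,0,0,0,0]' && python3 -c "
from h import *
rows([611.4,-41.3,8.4],np.pi/2+.3135)"
```

```text
time: 23.5
tcp_pos: [607.9, -41.8, 21.6]
ee_rot: [[0.951, 0.309, -0.008], [0.309, -0.951, 0.001], [-0.007, -0.003, -1.0]]
force: [-0.7, 0.6, -4.6]
gripper_width: 0.368
time: 23.92
tcp_pos: [611.6, -42.3, 13.9]
ee_rot: [[0.951, 0.308, 0.0], [0.308, -0.951, 0.0], [0.0, -0.0, -1.0]]
force: [-0.3, -0.3, -4.1]
gripper_width: 0.361
time: 24.33
tcp_pos: [612.0, -42.3, 14.4]
ee_rot: [[0.951, 0.309, 0.001], [0.309, -0.951, 0.0], [0.001, 0.0, -1.0]]
force: [0.2, 0.1, -5.0]
gripper_width: 0.367
shift [-0.0016 -0.0078  0.0401] turn [ 0.0003 -0.0012  0.0002]
```

```bash
python3 -m handwheel '[0,-0.005,0.01,0,0,0,0,-0.005,0.02,0,0,0,0,-0.005,0.03,0,0,0,0,-0.005,0.034,0,0,0,0,-0.005,0.034,0,0,0]' && python3 -m handwheel '[0,0,0.004,0,0,0,0,0,0.007,0,0,0,0,0,0.01,0,0,0,0,0,0.01,0,0,0,0,0,0.01,0,0,0]'
```

```text
time: 24.75
tcp_pos: [611.2, -41.6, 8.6]
ee_rot: [[0.951, 0.309, -0.0], [0.309, -0.951, 0.0], [-0.0, -0.0, -1.0]]
force: [-0.8, 0.1, -3.7]
gripper_width: 0.363
time: 25.17
tcp_pos: [611.7, -41.7, 8.4]
ee_rot: [[0.951, 0.309, 0.001], [0.309, -0.951, 0.0], [0.001, 0.0, -1.0]]
force: [-3.6, 0.1, 4.8]
gripper_width: 0.361
```

```bash
python3 -m handwheel '[0.02,-0.02,-0.002,0,0,0,0.04,-0.04,-0.003,0,0,0,0.06,-0.06,-0.003,0,0,0,0.07,-0.07,-0.003,0,0,0,0.07,-0.07,-0.003,0,0,0]' && python3 -m handwheel '[0.01,-0.01,0,0,0,0,0.015,-0.015,0,0,0,0,0.02,-0.02,0,0,0,0,0.02,-0.02,0,0,0,0,0.02,-0.02,0,0,0]' ; python3 -c "
from h import *
s=ctrl.read_state();R=np.array(s['ee_rot']);print(R.T@s['force']);F=tooldown(.3135)
d=s['tcp_pos']-np.array([607,-43.8,0]);print('fixture xy',d@F[:,0],-d@F[:,1])"
```

```text
time: 25.58
tcp_pos: [619.4, -28.0, 8.5]
ee_rot: [[0.951, 0.309, 0.002], [0.309, -0.951, -0.0], [0.002, 0.001, -1.0]]
force: [-0.9, -1.4, 2.6]
gripper_width: 0.364
[-1.24034025  1.05411155 -2.58521883]
fixture xy 16.61747850980273 11.172775919037695schema error: expected a multiple of 6 numbers
```

```bash
cat > f.py <<'E'
from h import *
s=ctrl.read_state();R=np.array(s['ee_rot']);print("Ftool",(R.T@s['force']).round(1),"Mtool",(R.T@s['ft_torque']).round(2));F=tooldown(.3135)
d=s['tcp_pos']-np.array([607,-43.8,0]);print('fixture xy',d@F[:,0],-d@F[:,1])
E
python3 -m handwheel '[0.01,-0.01,0,0,0,0,0.015,-0.015,0,0,0,0,0.02,-0.02,0,0,0,0,0.02,-0.02,0,0,0,0,0.02,-0.02,0,0,0,0]' && python3 f.py && python3 -m handwheel '[0.01,-0.01,0,0,0,0,0.015,-0.015,0,0,0,0,0.02,-0.02,0,0,0,0,0.02,-0.02,0,0,0,0,0.02,-0.02,0,0,0,0]' && python3 f.py
```

```text
time: 26.0
tcp_pos: [619.2, -27.7, 8.6]
ee_rot: [[0.951, 0.309, -0.002], [0.309, -0.951, -0.004], [-0.003, 0.003, -1.0]]
force: [-5.1, -10.1, 6.7]
gripper_width: 0.363
Ftool [-8.   8.1 -6.6] Mtool [-1.08 -1.17  0.25]
fixture xy 16.52628418446593 11.577697740688087
time: 26.42
tcp_pos: [619.2, -27.6, 8.9]
ee_rot: [[0.951, 0.309, -0.006], [0.309, -0.951, -0.009], [-0.009, 0.007, -1.0]]
force: [-9.9, -18.7, 11.3]
gripper_width: 0.363
Ftool [-15.3  14.8 -11.1] Mtool [-2.31 -2.32  0.51]
fixture xy 16.555975766912756 11.645562154171381
```

```bash
Z='[0,0,0,0,0,0,0,0,0,0,0,0,0,0,0,0,0,0,0,0,0,0,0,0,0,0,0,0,0,0]'
python3 -m handwheel '[-0.01,0.01,0,0,0,0,-0.01,0.01,0,0,0,0,-0.01,0.01,0,0,0,0,-0.01,0.01,0,0,0,0,-0.01,0.01,0,0,0,0]' && python3 f.py && python3 -m handwheel '[0,0,0,0,0,0,0,0,0,0,0,0,0,0,0,0,0,0,0,0,0,0,0,0,0,0,0,0,0,0]' && python3 -m handwheel '[0,0,0,0,0,0,0,0,0,0,0,0,0,0,0,0,0,0,0,0,0,0,0,0,0,0,0,0,0,0]' && python3 f.py
python3 - <<'E'
from h import *
a=snap("wrist","pics/w13.png")["color"];b=snap("scene","pics/s13.png");b2=snap("top","pics/t13.png")
k=proj(b,[619,-28,50]).astype(int);q=proj(b2,[619,-28,50]).astype(int)
O=np.zeros((600,800,3),np.uint8);r=lambda x,s:cv2.resize(x,s,interpolation=cv2.INTER_CUBIC)
O[:300,:400]=r(a,(400,300));O[:300,400:]=r(b["color"][k[1]-45:k[1]+45,k[0]-60:k[0]+60],(400,300))
O[300:,:400]=r(b2["color"][q[1]-45:q[1]+45,q[0]-60:q[0]+60],(400,300));O[300:,400:]=r(b["color"][220:325,170:310],(400,300))
cv2.imwrite('pics/c13.png',O[:,:,::-1])
E
```

```text
time: 26.83
tcp_pos: [619.1, -27.6, 8.7]
ee_rot: [[0.951, 0.308, -0.004], [0.308, -0.951, -0.006], [-0.006, 0.005, -1.0]]
force: [-6.4, -13.9, 8.5]
gripper_width: 0.36
Ftool [-10.4  11.2  -8.4] Mtool [-1.68 -1.73  0.47]
fixture xy 16.545113945496983 11.642873313296086
time: 27.25
tcp_pos: [619.2, -27.6, 8.7]
ee_rot: [[0.951, 0.308, -0.004], [0.308, -0.951, -0.006], [-0.006, 0.005, -1.0]]
force: [-7.3, -14.1, 9.0]
gripper_width: 0.364
time: 27.67
tcp_pos: [619.1, -27.6, 8.7]
ee_rot: [[0.951, 0.308, -0.004], [0.308, -0.951, -0.006], [-0.006, 0.005, -1.0]]
force: [-8.0, -14.0, 8.8]
gripper_width: 0.361
Ftool [-12.   10.9  -8.7] Mtool [-1.69 -1.75  0.41]
fixture xy 16.528575777563262 11.660060803395528
```

View pics/c13.png

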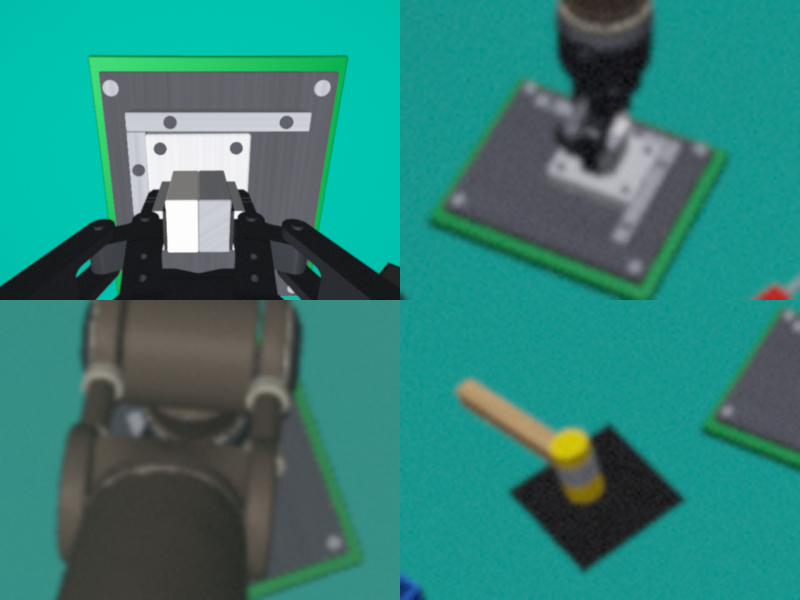

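The anvil sits square in the corner against both fences, with steady forces of about 11–12 N on each, and the mallet rests on its mat. I'm handing in.

```bash
python3 -c "
from bench import ctrl
print(ctrl.close_job());print(ctrl.read_state()['time'])"; python3 f.py
```

```text
the job is handed in; nothing more can be done
None
the job is handed in; nothing more can be done
the job is handed in; nothing more can be done
```

I knocked the pin down with the mallet, put the mallet back on its mat and let go, then pressed the anvil block into the corner. I handed the job in at about 28 s with the gripper still holding it.

**Last checks**
- **Pin:** the picture after striking shows only the brass ring's disc and no red, so it is flush. I pressed at up to about 41 N and rocked the head to seat it. The anvil now covers the pin, so I could not look again.
- **Mallet:** the final picture shows it on its mat, free of the gripper. It leans back about 10° with the end of its handle on the bench, the same way I found it.
- **Anvil:** the reaction force was steady at about 12 N from the far fence and 11 N from the left fence. It is held in the gripper, with yaw within about 0.003 rad of the fixture's and tilt under 0.01 rad. The final picture shows it square against both fences.
- **Bystanders:** I planned paths clear of them and saw no contact, but did not measure them at the end.

**What disagreed or went wrong**
- **Mallet stance:** the task says it stands level, but it was already leaning, so I gripped it with the tool pitched to match.
- **Fingertips:** they sit about 40 mm behind the reported TCP, so my first grip closed above the handle on nothing. I then went by pictures and force.
- **Final position:** the measured tool position in the fixture's axes is (16.5, 11.7) mm against a home of (17, 13) mm. That is within my fixture estimate's error of about 2 mm.
- **Refused move:** one call was refused for a missing number, and I retyped it.

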